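# Clear the lid and hold it open

## Task

The grey headlamp is lying on the lid of the top acrylic tray: lift it off and set it down (do not drop it) lens up, wholly on the cork mat, and let go of it. Then raise the tray's lid, which has a pull tab on its front edge, and finish holding it open, without moving, at 60 degrees from closed (within 8 degrees), so that a partner can take out the gold nut; the program ends while the gripper holds the lid. The lid falls shut by itself: do not let it slam, and leave all the other gear where it lies.

Things in the scene. Friction and masses are not known exactly. Their poses are not given: they have to be found in the camera images.
- stack: Three stacked clear acrylic trays, fixed to the bench, 140 mm (x) by 180 mm (y), 45 mm high each, 135 mm in all; walls 4 mm. Origin at the centre of the underside; z up; its front, where the lid's tab sticks out, faces its own -x; the lid's hinge runs along y at the top of the +x wall.
- lid (a joint): Angle of the top tray's lid: 0 closed and level, growing as its front edge rises; 60 degrees is 1.047 rad; stops at 1.9. Clear acrylic with aluminium edge bands, 140 by 180 by 8 mm, about 0.3 kg. The hinge is nearly frictionless: the lid falls shut from any angle below 85 degrees. Closed, its underside is 135 mm and its top 143 mm above the bench.
- lid_hinge (a point): Point on the lid's hinge axis at the middle of its width, 135 mm above the bench (level with the closed lid's underside), 70 mm behind the stack's centre. Its axes turn with the lid: x points from the front edge to the hinge, y along the hinge axis, z out of the lid's outer face. The lid spans x = -140 to 0 mm, z = 0 to 8 mm.
- lid_tab (a point): Grip point of the lid's pull tab, 32 mm out from the lid's front edge (x = -172, z = 3 mm in lid_hinge's frame; 138 mm above the bench when closed). The tab is an aluminium tongue 16 mm wide (y), 10 mm thick, sticking out 50 mm at mid front edge. Pinched by its sides from above it can turn between the pads, so the gripper may stay pointing down as the lid rises. Axes turn with the lid.
- headlamp: Grey plastic headlamp without strap, lying on its flat back, round lens up (z). Overall 68 mm long (x), 42 wide (y), 36 high: a box body 58 by 42 by 26 mm, on top a black lens ring 34 mm across and 10 high, thin strap lugs at its x ends. 90 g. Origin at the centre of its underside. Starts loose on the closed lid; pinch it across its 42 mm width.
- mat: Cork mat fixed flat on the bench, 150 (x) by 130 (y) by 4 mm. Origin at the centre of its underside. The headlamp goes here; the top is 4 mm above the bench.
- nut: Gold (brass) climbing nut, wedge about 30 by 22 by 18 mm with a short stiff wire, inside the top tray under the lid. Leave it.
- ice_screw: Steel ice screw lying on the bench behind the mat, about 150 mm long (x), hanger 50 mm wide. Leave it.
- belay: Blue anodised belay device, 50 by 50 by 28 mm, with a small hinged-looking wire keeper, in front of the mat. Leave it.
- carabiner: Aluminium carabiner lying flat, about 105 by 60 by 12 mm, on the bench in front of the stack. Leave it.
- mug: Steel mug, 76 mm across, 85 mm high, at the back. Leave it.
- tape: Grey roll of tape, 54 mm across, 25 mm high, on the bench between stack and mat. Leave it.

How it is judged:
On the way, in this order (a step that is already met when the one before it is completed fails the run):
1. the headlamp lies lens up on the mat, let go, the lid still closed (x of headlamp in the frame of mat between -0.055 and 0.055 m and y of headlamp in the frame of mat between -0.045 and 0.045 m and angle between headlamp's own z axis and vertical below 0.15 rad and height (world z) of headlamp below 0.01 m and contact force between headlamp and mat above 0.2 N and contact force between headlamp and the arm below 0.05 N and contact force between headlamp and the fingers below 0.05 N and linear speed of headlamp below 0.02 m/s and value of joint lid below 0.1 rad), for 0.2 s.
2. the gripper holds the lid still at 60 degrees, give or take 8 (value of joint lid between 0.908 and 1.187 rad and velocity of joint lid between -0.05 and 0.05 rad/s and contact force between the fingers and lid above 0.2 N), for 0.3 s.
At the end, for the whole second after the job is handed in: The gripper is holding the lid still (under 0.05 rad/s) at 52 to 68 degrees (0.908 to 1.187 rad) with at least 0.2 N of contact, nothing else touches the lid; the headlamp lies at rest, lens up and untouched, on the cork mat (its centre within 55 mm along and 45 mm across of the mat's centre) (all of step 2 and x of headlamp in the frame of mat between -0.055 and 0.055 m and y of headlamp in the frame of mat between -0.045 and 0.045 m and angle between headlamp's own z axis and vertical below 0.15 rad and height (world z) of headlamp below 0.01 m and contact force between headlamp and mat above 0.2 N and contact force between headlamp and the arm below 0.05 N and contact force between headlamp and the fingers below 0.05 N and linear speed of headlamp below 0.02 m/s and contact force between each of headlamp, nut, ice_screw, belay, carabiner, mug, tape and lid below 0.05 N); the arm keeps its last pose, push and grip.
It fails at once if the headlamp is dropped or thrown (faster than 0.7 m/s while no finger touches it) (linear speed of headlamp above 0.7 m/s and contact force between the fingers and headlamp below 0.02 N).
It fails at once if the lid slams (falls faster than 2.5 rad/s) (velocity of joint lid below -2.5 rad/s).
It fails at once if other gear is moved more than 30 mm (distance of any of nut, ice_screw, belay, carabiner, mug, tape from where it was at the start of the episode above 0.03 m).
It also fails if it takes over 56 s, if anything falls off the work surface, if the arm or the gripper's body presses on something with over 40 N, if the wrist force passes 120 N, or if a joint passes its speed limit or range.

## Robot

A 6-joint arm with a two-finger parallel gripper is mounted at the origin on the work surface. World frame = base frame: x ahead of the robot, y to its left, z up, the work surface at z = 0. Lengths are in m, angles in rad, forces in N, time in s.
With the tool pointing down it reaches from about 0.375 to 0.925 m from the base axis. Payload 5.7 kg.
Tool frame: the origin (TCP) lies midway between the tips of the shut fingers; the grasp point (between the pads) lies 19 mm behind it; z points along the fingers, y is the line along which they close (so a half turn about z gives the same grasp; the last joint's range is limited). The gripper opens to 85 mm and grips with 20 to 120 N. Pads are 22 mm wide; open, the fingers measure 114 mm over their backs; the gripper's body (76 mm by 85 mm) begins 54 mm behind the grasp point. The pads swing forward as they close: fully open they stand 13 mm farther back than shut.
Start: joints at [1.12, 0.359, 1.51, -0, 1.272, -0.115], TCP at [0.198, 0.566, 0.202] pointing down, gripper open.
Joint ranges: [-2.97, 2.97], [-1.01, 2.36], [0.21, 2.38], [-0.96, 4.11], [0.2, 2.71], [-2.98, 2.98]. Speed limits (rad/s): [2.39, 2.39, 3.14, 3.14, 3.14, 3.14].

## Interface

Orientations are given as a rotation vector (axis times angle).
In Python, from bench import r gives the robot as it stands.
- The arm moves only by the shell command python3 -m inch 'ROWS' [FORCE]. ROWS is JSON, a list of rows, each a list of 3 entries, a list of its own where there are three numbers: the turn, a rotation vector about the tool's x, y, z in units of 8 degrees (1.0 is 8 degrees), then the shift along the tool's x, y, z in units of 60 mm (1.0 is 60 mm), then the opening, from 0 (shut) to 1 (fully open). A call has exactly 5 rows; each row is the pose to reach, as a shift and turn from the pose commanded when the call began, along the tool's axes at that moment; what a row does not reach only later rows make up. A row lasts 1/8 s, in which the tool goes at most 62.5 mm and 10.7 degrees, less where a joint would pass 70% of its speed; a pose out of reach is approached as far as the arm can. A call with a gripper value outside its range is refused whole. The fingers move at their own pace and stop on an object; FORCE is the grip in N (left out, the last holds). Time passes only in rows, so rows that repeat a pose let the fingers close, or fill a call up. It gives the time, the measured TCP pose, the force, the opening and the grip force at its end, in the units of the state.
- r.get_obs(): the state, without advancing time (a new reading comes with each control period).
- r.snapshot(name): name is "side" or "top"; returns a dict with "img" (400x640x3 uint8, red, green, blue), "z_map" (400x640 float32, m along the optical axis (not along the pixel's ray), 0 where there is no reading), "fovy" (degrees; the focal length in pixels is half the picture's height over the tangent of half this angle, whatever the lens; pixels are square), "cx", "cy" (the principal point, pixels), "extrinsics" (4x4, takes a point from world to camera coordinates). Camera axes: x right, y down, z forward; pixel columns grow to the right and rows downward; lengths in m; the calibration is good to about 2 mm. A picture is of the moment at which its call begins.
- r.close_job(): hands the job in; it is judged then, once.
Trained networks look in a picture, given as the dict that the camera call returned (one of the last four; its "shot" number tells which), for a name from the list of things; names that differ only in an ending like _2 or _b are one class to them, and where a whole thing is asked for, a point or a joint stands for the part that bears it (a point fixed in the world has none). Each returns a list of dicts, best first, with "p" (0 to 1); they miss things now and then, are a little off and sometimes report something else, mostly with a low value. They report only what shows in the picture. A call takes as long as a camera call.
- r.regions_of(picture, name): "mask" (400x640 bool, what is visible of it) and "rect" ([left, top, width, height] in pixels, round what is visible of it).
The state is a dict: "time_s": time; "joint_pos": joint angles; "qvel": joint speeds; "effort": joint torques, N m; "tcp_pos": TCP position; "tool_rot": TCP orientation; "wrist_force": force on the tool from outside, world axes, zero at the start; "moment": the same for the moment, N m; "gripper_width": finger opening in m; "grasp_force": force on a finger pad.
Only numpy, scipy, OpenCV 4.12 (cv2) and the standard library are available. Lean on these libraries where they do the work, as an engineer would, in place of code of your own. Each camera call takes 0.05 s, during which the arm holds its last target. There are 200 camera calls.

## Working session

There is one attempt and no reset: what is moved stays moved. The work goes in short steps, Python scripts to look and compute and a shell command to move; the robot and the scene stay as the last step left them, time stands still between calls to the robot, and variables do not carry over. Pictures are saved under pics/ and viewed, at most 10 in all, crops included, and the job is handed in when it is done.

```bash
mkdir -p pics; ls; cat > h.py <<'E'
from bench import r
import numpy as np, cv2
from scipy.spatial.transform import Rotation as R
def pts(s,mask):
    H,W=s["z_map"].shape; f=H/2/np.tan(np.radians(s["fovy"])/2)
    v,u=np.nonzero(mask&(s["z_map"]>0)); z=s["z_map"][v,u]
    c=np.c_[(u-s["cx"])*z/f,(v-s["cy"])*z/f,z]; E=np.array(s["extrinsics"])
    return (c-E[:3,3])@E[:3,:3]
def rel(p):
    "world point -> tool-frame shift in units of 60mm from the measured TCP"
    o=r.get_obs(); return R.from_rotvec(o["tool_rot"]).inv().apply(np.array(p)-o["tcp_pos"])/0.06
E
cat > a.py <<'E'
from h import *
np.set_printoptions(precision=4,suppress=True)
o=r.get_obs(); print(o); print(R.from_rotvec(o["tool_rot"]).as_matrix())
for n in("top","side"):
    s=r.snapshot(n); cv2.imwrite(f"pics/{n}0.png",s["img"][:,:,::-1])
    E=np.array(s["extrinsics"]); print(n,"cam",-E[:3,:3].T@E[:3,3],s["fovy"])
    for k in("headlamp","mat","stack","lid","lid_tab","tape","carabiner","belay","ice_screw","mug","nut"):
        for d in r.regions_of(s,k)[:2]:
            p=pts(s,d["mask"])
            if len(p)<5: print(k,"few");continue
            t=p[p[:,2]>np.percentile(p[:,2],50)-.004]
            print(k,round(d["p"],2),d["rect"],"med",np.median(p,0),"lo",np.percentile(p,3,axis=0),"hi",np.percentile(p,97,axis=0),"ang",cv2.minAreaRect(p[:,:2].astype(np.float32)))
E
python3 a.py
```

```text
pics
{'time_s': 0.0, 'joint_pos': array([ 1.1199,  0.3595,  1.5114,  0.    ,  1.2725, -0.1151]), 'qvel': array([-0.0004, -0.0003, -0.0012, -0.0005,  0.001 ,  0.0011]), 'effort': array([ -0.0025, -52.7606, -27.8622,  -0.0005,   0.0135,  -0.    ]), 'tcp_pos': array([0.1974, 0.5658, 0.2017]), 'tool_rot': array([-0.5249, -3.0969,  0.0028]), 'wrist_force': array([ 0.6371,  0.6121, -0.2293]), 'moment': array([-0.024 ,  0.0174, -0.0118]), 'grasp_force': 0.0, 'gripper_width': 0.08544975811513239}
[[-0.9441  0.3295 -0.0008]
 [ 0.3295  0.9441 -0.0017]
 [ 0.0002 -0.0018 -1.    ]]
top cam [ 0.5305 -0.0333  1.237 ] 46.83898629913229
headlamp 0.88 [378.2, 224.9, 16.2, 28.6] med [ 0.5189 -0.1519  0.169 ] lo [ 0.4885 -0.1715  0.15  ] hi [ 0.5493 -0.1326  0.1806] ang ((0.5187561511993408, -0.15296557545661926), (0.06609056144952774, 0.042072489857673645), 1.737563967704773)
headlamp 0.3 [337.8, 203.8, 85.7, 80.9] med [ 0.5185 -0.1435  0.1425] lo [ 0.4392 -0.2324  0.138 ] hi [ 0.5897 -0.0613  0.1468] ang ((0.503481388092041, -0.16073083877563477), (0.19249247014522552, 0.20779700577259064), 13.1031227
[... 4756 characters left out ...]
8203)
belay 0.97 [331.8, 297.3, 40.1, 34.4] med [0.4805 0.2025 0.0219] lo [0.4493 0.1687 0.0003] hi [0.512  0.2343 0.0298] ang ((0.48382624983787537, 0.190263569355011), (0.06125422194600105, 0.07685623317956924), 44.67189407348633)
ice_screw 0.82 [235.8, 236.6, 54.5, 50.7] med [0.7214 0.1046 0.0178] lo [0.6761 0.0449 0.0067] hi [0.7385 0.1911 0.023 ] ang ((0.7217413783073425, 0.10659610480070114), (0.17531917989253998, 0.04755057021975517), 68.26170349121094)
mug 0.64 [219.4, 172.4, 45.2, 47.8] med [ 0.8084 -0.0362  0.0503] lo [ 0.768  -0.0825 -0.0001] hi [ 0.8834 -0.0085  0.0851] ang ((0.8409222364425659, -0.07388090342283249), (0.11748331785202026, 0.16242283582687378), 24.75672149658203)
```

```bash
cat > b.py <<'E'
from h import *
a=cv2.imread("pics/top0.png")[140:320,200:440]; cv2.imwrite("pics/topc.png",cv2.resize(a,(800,600),interpolation=cv2.INTER_CUBIC))
a=cv2.imread("pics/side0.png")[110:350,200:470]; cv2.imwrite("pics/sidec.png",cv2.resize(a,(675,600),interpolation=cv2.INTER_CUBIC))
for n in("top","side"):
    s=r.snapshot(n)
    P=pts(s,np.ones((400,640),bool))
    # headlamp body+lens and lid/tab by height
    q=P[(abs(P[:,0]-.519)<.05)&(abs(P[:,1]+.152)<.04)&(P[:,2]>.155)&(P[:,2]<.2)]
    print(n,"lamp",cv2.minAreaRect(q[:,:2].astype(np.float32)),"zmax",np.percentile(q[:,2],98))
    q=P[(P[:,2]>.130)&(P[:,2]<.151)&(P[:,0]>.36)&(P[:,0]<.65)&(P[:,1]>-.26)&(P[:,1]<-.03)]
    x=q[:,0]; print("xrange",np.percentile(x,[.2,1,3,99,99.8]))
    for lo in np.arange(.37,.62,.01):
        t=q[(x>=lo)&(x<lo+.01)]
        if len(t):print(round(lo,3),len(t),t[:,1].min().round(4),t[:,1].max().round(4),np.median(t[:,2]).round(4))
    b=q[x>.455]; print("body",cv2.minAreaRect(b[:,:2].astype(np.float32)))
E
python3 b.py
```

```text
top lamp ((0.5195991396903992, -0.15309222042560577), (0.05802349001169205, 0.04239741340279579), 2.525697946548462) zmax 0.18106215601360834
xrange [0.406342   0.41622708 0.44141645 0.60167627 0.6071791 ]
0.4 23 -0.1721 -0.1563 0.142
0.41 29 -0.172 -0.1553 0.142
0.42 34 -0.1698 -0.1529 0.1428
0.43 34 -0.1674 -0.0665 0.1433
0.44 108 -0.1651 -0.0641 0.1422
0.45 223 -0.1948 -0.0641 0.1427
0.46 331 -0.2488 -0.0617 0.1425
0.47 322 -0.246 -0.0593 0.1424
0.48 301 -0.2464 -0.0592 0.1423
0.49 274 -0.2446 -0.0569 0.1426
0.5 268 -0.2421 -0.0545 0.1427
0.51 239 -0.2382 -0.0544 0.1425
0.52 243 -0.24 -0.0521 0.1424
0.53 276 -0.2372 -0.0497 0.1425
0.54 277 -0.2375 -0.0496 0.1428
0.55 310 -0.2356 -0.0472 0.1425
0.56 316 -0.2333 -0.0472 0.1427
0.57 339 -0.2331 -0.0447 0.1428
0.58 294 -0.2303 -0.0613 0.1421
0.59 108 -0.2287 -0.0828 0.1428
0.6 55 -0.2244 -0.1798 0.1414
0.61 1 -0.2062 -0.2062 0.1378
body ((0.5260900855064392, -0.145884171128273), (0.1499413549900055, 0.18635594844818115), 8.930549621582031)
side lamp ((0.5180455446243286, -0.15162545442581177), (0.057875655591487885, 0.0422060824930667
[... 211 characters left out ...]
 -0.1694 -0.0658 0.1427
0.44 104 -0.1646 -0.0625 0.1428
0.45 151 -0.2051 -0.0629 0.1435
0.46 209 -0.245 -0.0617 0.1433
0.47 212 -0.2459 -0.0582 0.1433
0.48 202 -0.2461 -0.057 0.1434
0.49 154 -0.2445 -0.0561 0.1432
0.5 151 -0.2389 -0.0549 0.1433
0.51 149 -0.238 -0.0529 0.1433
0.52 145 -0.2372 -0.0508 0.1433
0.53 154 -0.2383 -0.0486 0.1432
0.54 159 -0.2358 -0.0488 0.143
0.55 203 -0.2311 -0.0465 0.1432
0.56 214 -0.2308 -0.0455 0.1434
0.57 200 -0.2282 -0.0451 0.1434
0.58 164 -0.229 -0.0588 0.1434
0.59 62 -0.2261 -0.0817 0.1437
0.6 33 -0.2269 -0.1784 0.1417
0.61 1 -0.2064 -0.2064 0.1393
body ((0.5249923467636108, -0.14497292041778564), (0.1491456925868988, 0.18804673850536346), 8.846643447875977)
```

View pics/topc.png

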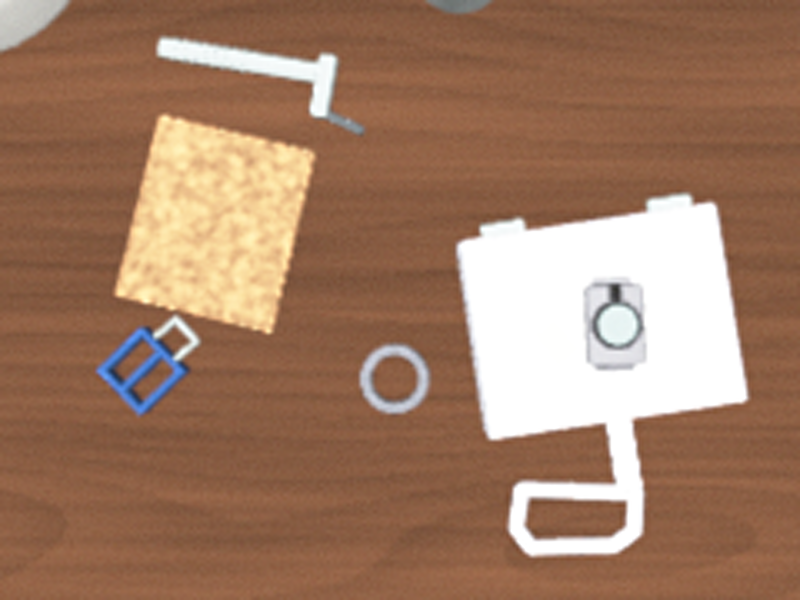

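View pics/sidec.png

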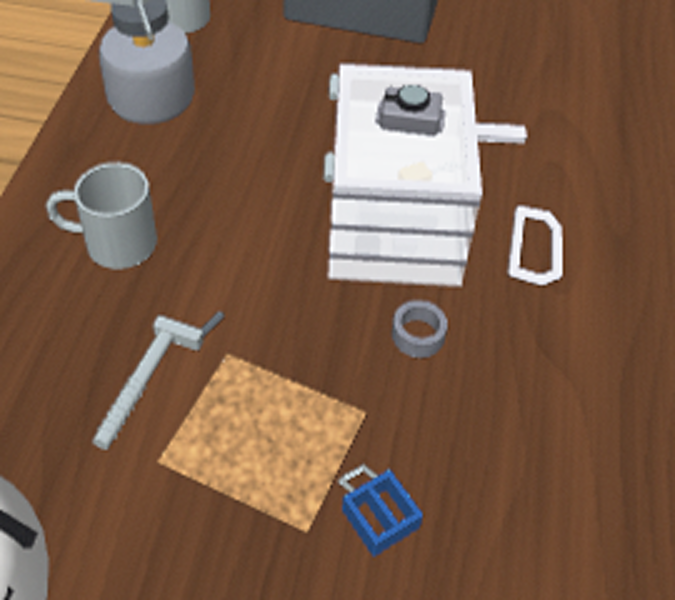

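The top crop shows the lamp at crop pixel (615,325) on the lid, with its long side along world x. The tab sticks out at (622,450), directly above one end of the carabiner, and the mat is at (215,225). The side crop agrees, and the nut shows at (415,172) under the lid.

Measured positions:
- **Lamp:** (0.519, -0.152), yaw about 2°
- **Tab grip:** about (0.423, -0.1615)
- **Stack:** yaw about 8.9°
- **Mat:** (0.597, 0.150)

First I move and turn halfway toward the lamp.

```bash
python3 -m inch '[[[0,0,-0.5],[-0.6,-0.4,-0.3],1],[[0,0,-1.1],[-1.4,-0.8,-0.6],1],[[0,0,-1.7],[-2.2,-1.3,-0.8],1],[[0,0,-2.3],[-2.8,-1.7,-0.8],1],[[0,0,-2.67],[-3.4,-2.05,-0.8],1]]' 60
cat > rel.py <<'E'
import sys
from h import *
np.set_printoptions(precision=3,suppress=True)
o=r.get_obs(); M=R.from_rotvec(o["tool_rot"]).as_matrix()
print("tcp",o["tcp_pos"],"x",M[:,0],"y",M[:,1],"shift",rel([float(a) for a in sys.argv[1:4]]),"w",o["gripper_width"],"gf",o["grasp_force"],"wf",o["wrist_force"])
E
python3 rel.py .519 -.152 .25
```

```text
time_s: 1.92
tcp_pos: [0.3507, 0.3818, 0.2509]
tool_rot: [-0.061, 3.14, 0.001]
wrist_force: [-0.1, 0.8, 0.3]
gripper_width: 0.0853
grasp_force: 0.0
tcp [0.351 0.382 0.251] x [-0.999 -0.039 -0.001] y [-0.039  0.999  0.   ] shift [-2.458 -8.999  0.013] w 0.08526873131565882 gf 0.0 wf [-0.133  0.845  0.267]
```

```bash
python3 -m inch '[[[0,0,0],[-0.4,-0.7,0],1],[[0,0,0],[-1,-1.6,0],1],[[0,0,0],[-1.6,-2.5,0],1],[[0,0,0],[-2.1,-3.4,0],1],[[0,0,0],[-2.46,-4.3,0],1]]' >/dev/null
python3 -m inch '[[[0,0,0],[0,-0.9,0],1],[[0,0,0],[0,-1.9,0],1],[[0,0,0],[0,-2.9,0],1],[[0,0,0],[0,-3.8,0],1],[[0,0,0],[0,-4.5,0],1]]'; python3 rel.py .519 -.152 .147
```

```text
time_s: 3.18
tcp_pos: [0.5168, -0.1414, 0.2507]
tool_rot: [-0.056, 3.141, -0.001]
wrist_force: [0.5, 0.6, -0.2]
gripper_width: 0.0854
grasp_force: 0.0
tcp [ 0.517 -0.141  0.251] x [-0.999 -0.036 -0.   ] y [-0.036  0.999 -0.001] shift [-0.03  -0.177  1.728] w 0.08540051576746407 gf 0.0 wf [ 0.477  0.557 -0.198]
```

```bash
python3 -m inch '[[[0,0,0],[-0.03,-0.18,0.3],1],[[0,0,0],[-0.03,-0.18,0.8],1],[[0,0,0],[-0.03,-0.18,1.2],1],[[0,0,0],[-0.03,-0.18,1.55],1],[[0,0,0],[-0.03,-0.18,1.72],1]]' 
python3 -m inch '[[[0,0,0],[0,0,0],0.9],[[0,0,0],[0,0,0],0.6],[[0,0,0],[0,0,0],0.4],[[0,0,0],[0,0,0],0.3],[[0,0,0],[0,0,0],0.2]]' 40; python3 rel.py .519 -.152 .147
```

```text
time_s: 3.8
tcp_pos: [0.5184, -0.1496, 0.1462]
tool_rot: [0.058, -3.139, -0.001]
wrist_force: [0.2, -0.1, 0.1]
gripper_width: 0.0852
grasp_force: 0.0
time_s: 4.42
tcp_pos: [0.5199, -0.1502, 0.1484]
tool_rot: [-0.058, 3.139, -0.002]
wrist_force: [-0.3, -0.4, 5.6]
gripper_width: 0.0173
grasp_force: 2.8
tcp [ 0.52  -0.15   0.148] x [-0.999 -0.037 -0.002] y [-0.037  0.999 -0.001] shift [ 0.017 -0.03   0.024] w 0.01726836601731846 gf 2.798864471842535 wf [-0.255 -0.361  5.617]
```

```bash
python3 - <<'E'
from h import *
s=r.snapshot("side"); cv2.imwrite("pics/side1.png",cv2.resize(s["img"][90:240,290:440,::-1],(600,600),interpolation=cv2.INTER_CUBIC))
E
```

```text
(no output)
```

View pics/side1.png

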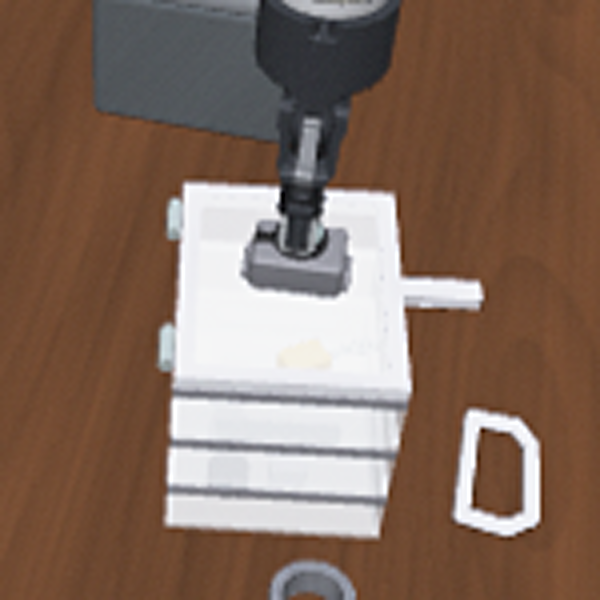

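The near finger is drawn at crop (300,230), over the lens. The lamp still looks flat on the lid, so the fingers seem to have closed on top of it. I'll measure where the lamp is now and where the fingertips are.

```bash
cat > c.py <<'E'
from h import *
np.set_printoptions(precision=4,suppress=True)
for n in("side","top"):
    s=r.snapshot(n)
    for d in r.regions_of(s,"headlamp")[:1]:
        p=pts(s,d["mask"]); p=p[(p[:,2]>.15)]
        for lo,hi in((.15,.164),(.164,.173),(.173,.19)):
            q=p[(p[:,2]>lo)&(p[:,2]<hi)]
            if len(q)>3: print(n,round(d["p"],2),d["rect"],lo,len(q),q.min(0),q.max(0),cv2.minAreaRect(q[:,:2].astype(np.float32)))
    P=pts(s,np.ones((400,640),bool)); P=P[(abs(P[:,0]-.52)<.06)&(abs(P[:,1]+.15)<.07)&(P[:,2]>.155)&(P[:,2]<.25)]
    for z in np.arange(.155,.25,.01):
        q=P[(P[:,2]>=z)&(P[:,2]<z+.01)]
        if len(q):print(n,"z",round(z,3),len(q),q.min(0)[:2],q.max(0)[:2])
E
python3 c.py
```

```text
side 0.61 [330.8, 136.2, 81.4, 89.2] 0.164 6 [ 0.4913 -0.1751  0.1675] [ 0.4995 -0.1658  0.1695] ((0.4937901794910431, -0.17101694643497467), (0.00552185345441103, 0.0102167297154665), 53.8480224609375)
side z 0.155 79 [ 0.4885 -0.1605] [ 0.5465 -0.1299]
side z 0.165 183 [ 0.4891 -0.1753] [ 0.5469 -0.1304]
side z 0.175 38 [ 0.5022 -0.1647] [ 0.5336 -0.1301]
side z 0.185 25 [ 0.5089 -0.1367] [ 0.5289 -0.1259]
side z 0.195 33 [ 0.5083 -0.1374] [ 0.53   -0.1256]
side z 0.205 9 [ 0.5129 -0.1313] [ 0.5247 -0.1249]
side z 0.215 3 [ 0.5055 -0.1338] [ 0.5192 -0.112 ]
side z 0.225 27 [ 0.506  -0.1132] [ 0.5315 -0.1039]
side z 0.235 20 [ 0.5029 -0.1605] [ 0.5351 -0.0992]
side z 0.245 30 [ 0.5032 -0.1367] [ 0.5356 -0.0958]
```

```bash
python3 -m inch '[[[0,0,0],[0,0,0],0.4],[[0,0,0],[0,0,0],0.7],[[0,0,0],[0,0,0],1],[[0,0,0],[0,0,0],1],[[0,0,0],[0,0,0],1]]' 
python3 -m inch '[[[0,0,0],[0,0,-0.2],1],[[0,0,0],[0,0,-0.6],1],[[0,0,0],[0,0,-1.0],1],[[0,0,0],[0,0,-1.4],1],[[0,0,0],[0,0,-1.7],1]]' >/dev/null
python3 -m inch '[[[0,0,0],[0,0,0],0.5],[[0,0,0],[0,0,0],0.5],[[0,0,0],[0,0,0],0.5],[[0,0,0],[0,0,0],0.5],[[0,0,0],[0,0,0],0.5]]' 
cat >> c.py <<'E'
s=r.snapshot("side"); P=pts(s,np.ones((400,640),bool)); P=P[(abs(P[:,0]-.52)<.04)&(abs(P[:,1]+.15)<.07)&(P[:,2]>.19)]
for z in np.arange(.19,.34,.006):
    q=P[(P[:,2]>=z)&(P[:,2]<z+.006)]
    if len(q):print("z",round(z,3),len(q),q.min(0)[:2],q.max(0)[:2])
cv2.imwrite("pics/side2.png",cv2.resize(s["img"][70:220,290:440,::-1],(600,600),interpolation=cv2.INTER_CUBIC))
E
python3 c.py; python3 rel.py .519 -.152 .147
```

```text
time_s: 5.3
tcp_pos: [0.5189, -0.1498, 0.1472]
tool_rot: [0.058, -3.141, -0.0]
wrist_force: [-0.2, 0.7, -0.6]
gripper_width: 0.0854
grasp_force: 0.0
time_s: 6.55
tcp_pos: [0.5188, -0.1497, 0.2489]
tool_rot: [0.058, -3.14, -0.0]
wrist_force: [0.6, 1.1, -0.8]
gripper_width: 0.0426
grasp_force: 0.0
side z 0.155 77 [ 0.4885 -0.1562] [ 0.5465 -0.1302]
side z 0.165 188 [ 0.4897 -0.1744] [ 0.5469 -0.13  ]
side z 0.175 103 [ 0.5026 -0.1687] [ 0.535  -0.1361]
z 0.28 10 [ 0.509 -0.124] [ 0.5267 -0.1206]
z 0.286 17 [ 0.5071 -0.124 ] [ 0.5274 -0.1137]
z 0.292 25 [ 0.5081 -0.1248] [ 0.5279 -0.1123]
z 0.298 23 [ 0.5086 -0.1232] [ 0.5288 -0.1126]
z 0.304 26 [ 0.5071 -0.1237] [ 0.527  -0.1134]
z 0.31 13 [ 0.5114 -0.1175] [ 0.5243 -0.1126]
z 0.316 1 [ 0.516  -0.1132] [ 0.516  -0.1132]
z 0.322 4 [ 0.505  -0.1207] [ 0.5131 -0.0987]
z 0.328 26 [ 0.5036 -0.1723] [ 0.5277 -0.0942]
z 0.334 42 [ 0.5055 -0.171 ] [ 0.5281 -0.0914]
z 0.34 17 [ 0.5053 -0.1678] [ 0.5329 -0.0907]
tcp [ 0.519 -0.15   0.249] x [-0.999 -0.037  0.   ] y [-0.037  0.999 -0.   ] shift [ 0.002 -0.037  1.705] w 0.042512215405010996 gf 0.0 wf [0.522 0.283 0.122]
```

View pics/side2.png

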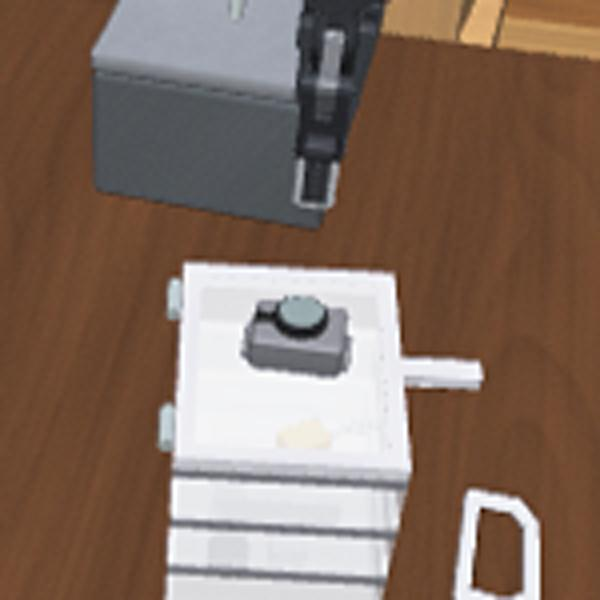

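The lamp hasn't moved. The picture shows the near fingertip at crop (315,200), and the depth map puts it at z ≈ 0.280 while the reported TCP is 0.249. The real tips are therefore about 25 mm higher than the text implies. I'll go down by that much more and check partway.

```bash
python3 -m inch '[[[0,0,0],[0,-0.03,0.2],0.8],[[0,0,0],[0,-0.04,0.6],0.8],[[0,0,0],[0,-0.04,1.0],0.8],[[0,0,0],[0,-0.04,1.4],0.8],[[0,0,0],[0,-0.04,1.8],0.8]]'
python3 -m inch '[[[0,0,0],[0,0,0.06],0.8],[[0,0,0],[0,0,0.14],0.8],[[0,0,0],[0,0,0.22],0.8],[[0,0,0],[0,0,0.28],0.8],[[0,0,0],[0,0,0.32],0.8]]'
python3 c.py|tail -20; python3 rel.py .519 -.152 .118
```

```text
time_s: 7.42
tcp_pos: [0.5187, -0.1522, 0.1398]
tool_rot: [0.058, -3.14, -0.0]
wrist_force: [0.6, 0.5, -0.9]
gripper_width: 0.0681
grasp_force: 0.0
time_s: 8.05
tcp_pos: [0.5193, -0.1523, 0.1223]
tool_rot: [-0.058, 3.141, -0.001]
wrist_force: [-0.5, 0.2, 0.0]
gripper_width: 0.0683
grasp_force: 0.0
z 0.226 30 [ 0.5021 -0.1198] [ 0.5348 -0.0837]
z 0.232 32 [ 0.5009 -0.1358] [ 0.5338 -0.0828]
z 0.238 43 [ 0.5016 -0.1666] [ 0.5382 -0.0838]
z 0.244 51 [ 0.4991 -0.1637] [ 0.5379 -0.0835]
z 0.25 50 [ 0.4999 -0.1595] [ 0.5365 -0.0825]
z 0.256 80 [ 0.4992 -0.1425] [ 0.5376 -0.0831]
z 0.262 65 [ 0.5049 -0.1182] [ 0.5285 -0.0849]
z 0.268 22 [ 0.5069 -0.1193] [ 0.5269 -0.1138]
z 0.274 24 [ 0.5075 -0.1185] [ 0.5275 -0.1128]
z 0.28 61 [ 0.4816 -0.1513] [ 0.554  -0.1129]
z 0.286 78 [ 0.482  -0.1468] [ 0.5549 -0.1132]
z 0.292 77 [ 0.4823 -0.1486] [ 0.5563 -0.1121]
z 0.298 71 [ 0.4817 -0.1505] [ 0.553  -0.1131]
z 0.304 78 [ 0.482  -0.1482] [ 0.5534 -0.1134]
z 0.31 97 [ 0.4824 -0.1453] [ 0.5544 -0.1132]
z 0.316 76 [ 0.4818 -0.1494] [ 0.5553 -0.114 ]
z 0.322 153 [ 0.4821 -0.1583] [ 0.5563 -0.1139]
z 0.328 58 [ 0.4891 -0.1434] [ 0.5463 -0.1181]
z 0.334 13 [ 0.4966 -0.122 ] [ 0.5384 -0.1151]
z 0.34 85 [ 0.4804 -0.1424] [ 0.5567 -0.1112]
tcp [ 0.519 -0.152  0.122] x [-0.999 -0.037 -0.   ] y [-0.037  0.999 -0.   ] shift [0.004 0.005 0.071] w 0.06841517323642476 gf 0.0 wf [1.079 0.164 1.321]
```

TCP reads 0.122, below the lid top, with no contact force, which confirms the offset. Closing now.

```bash
python3 -m inch '[[[0,0,0],[0,0,0],0.6],[[0,0,0],[0,0,0],0.4],[[0,0,0],[0,0,0],0.3],[[0,0,0],[0,0,0],0.3],[[0,0,0],[0,0,0],0.3]]' 40
```

```text
time_s: 8.93
tcp_pos: [0.5193, -0.1523, 0.1225]
tool_rot: [-0.058, 3.141, -0.001]
wrist_force: [-0.7, -0.4, 5.6]
gripper_width: 0.0409
grasp_force: 41.0
```

Gripped at 41 mm. Lifting.

```bash
python3 -m inch '[[[0,0,0],[0,0,-0.1],0.3],[[0,0,0],[0,0,-0.3],0.3],[[0,0,0],[0,0,-0.6],0.3],[[0,0,0],[0,0,-0.9],0.3],[[0,0,0],[0,0,-1.1],0.3]]'; python3 rel.py .597 .150 .19; python3 c.py | head -8
```

```text
time_s: 9.55
tcp_pos: [0.5195, -0.1524, 0.1895]
tool_rot: [-0.058, 3.14, -0.001]
wrist_force: [-0.8, -0.6, -1.4]
gripper_width: 0.0412
grasp_force: 40.5
tcp [ 0.519 -0.152  0.189] x [-0.999 -0.037 -0.001] y [-0.037  0.999 -0.001] shift [-1.477  4.988 -0.01 ] w 0.04121919118881887 gf 40.52378296852112 wf [-0.805 -0.641 -1.389]
side z 0.205 24 [ 0.4843 -0.1394] [ 0.5503 -0.1303]
side z 0.215 92 [ 0.4846 -0.168 ] [ 0.5522 -0.1228]
side z 0.225 102 [ 0.4892 -0.1734] [ 0.5471 -0.1167]
side z 0.235 150 [ 0.4909 -0.1715] [ 0.5469 -0.1168]
side z 0.245 23 [ 0.5033 -0.1632] [ 0.528  -0.1163]
z 0.202 1 [ 0.5209 -0.1351] [ 0.5209 -0.1351]
z 0.208 25 [ 0.4862 -0.1402] [ 0.548  -0.1299]
z 0.214 66 [ 0.4843 -0.1661] [ 0.5519 -0.1247]
```

Lifted: its bottom is about 0.21 up and the weight shows on the wrist. Carrying it to the mat, with a 15° turn along the way.

```bash
python3 -m inch '[[[0,0,0],[0,0.2,0],0.3],[[0,0,0.3],[-0.2,0.7,0],0.3],[[0,0,0.7],[-0.4,1.3,0],0.3],[[0,0,1.1],[-0.6,1.9,0],0.3],[[0,0,1.4],[-0.8,2.5,0],0.3]]'
python3 rel.py .597 .150 .19
```

```text
time_s: 10.42
tcp_pos: [0.5611, 0.0015, 0.1874]
tool_rot: [-0.251, -3.13, -0.0]
wrist_force: [0.8, -0.3, 0.0]
gripper_width: 0.0411
grasp_force: 40.6
tcp [0.561 0.001 0.187] x [-0.987  0.159  0.001] y [0.159 0.987 0.   ] shift [-0.197  2.539 -0.043] w 0.04113775323701326 gf 40.571755170822144 wf [ 0.793 -0.33   0.024]
```

```bash
python3 -m inch '[[[0,0,0.2],[0,0.6,0],0.3],[[0,0,0.45],[-0.1,1.2,0],0.3],[[0,0,0.45],[-0.2,1.8,0],0.3],[[0,0,0.45],[-0.2,2.3,0],0.3],[[0,0,0.45],[-0.2,2.54,0],0.3]]'
python3 rel.py .597 .150 -0.016; sed -i 's/abs(P\[:,1\]+.15)<.07/abs(P[:,1]-.15)<.07/g;s/abs(P\[:,0\]-.52)/abs(P[:,0]-.597)/g' c.py; sed 's/>.155/>.02/;s/arange(.155/arange(.025/' c.py >d.py; python3 d.py | grep "side z"
```

```text
time_s: 11.05
tcp_pos: [0.5967, 0.1501, 0.1873]
tool_rot: [-0.344, -3.121, 0.0]
wrist_force: [-0.4, 0.0, -0.5]
gripper_width: 0.041
grasp_force: 40.6
tcp [0.597 0.15  0.187] x [-0.976  0.218  0.001] y [ 0.218  0.976 -0.   ] shift [-0.01   0.001  3.389] w 0.04099489204726378 gf 40.58496594429016 wf [-0.391  0.001 -0.542]
side z 0.205 29 [0.5607 0.1484] [0.6267 0.1762]
side z 0.215 106 [0.5596 0.1418] [0.6239 0.1818]
side z 0.225 225 [0.564  0.1279] [0.6093 0.1846]
side z 0.235 175 [0.568  0.1289] [0.61   0.1851]
side z 0.245 27 [0.5807 0.1292] [0.5974 0.1851]
```

```bash
python3 -m inch '[[[0,0,0],[0,0,0.5],0.3],[[0,0,0],[0,0,1.2],0.3],[[0,0,0],[0,0,1.9],0.3],[[0,0,0],[0,0,2.6],0.3],[[0,0,0],[0,0,3.1],0.3]]'
python3 -m inch '[[[0,0,0],[0,0,0.06],0.3],[[0,0,0],[0,0,0.12],0.3],[[0,0,0],[0,0,0.18],0.3],[[0,0,0],[0,0,0.22],0.3],[[0,0,0],[0,0,0.24],0.3]]'; python3 rel.py .597 .150 -0.0165;sed -i 's/>.155/>.02/;s/arange(.155/arange(.0/' c.py;python3 c.py|grep "side z"|head -4
```

```text
time_s: 11.92
tcp_pos: [0.5964, 0.1465, 0.0004]
tool_rot: [-0.349, -3.12, 0.001]
wrist_force: [0.6, -0.5, -1.2]
gripper_width: 0.0407
grasp_force: 40.6
time_s: 12.55
tcp_pos: [0.5978, 0.1482, -0.0119]
tool_rot: [0.347, 3.122, 0.0]
wrist_force: [0.1, 0.0, -2.0]
gripper_width: 0.041
grasp_force: 40.7
tcp [ 0.598  0.148 -0.012] x [-0.976  0.219 -0.001] y [0.219 0.976 0.   ] shift [0.019 0.027 0.077] w 0.041046269761406504 gf 40.6871223449707 wf [ 0.118  0.045 -2.021]
side z 0.02 42 [0.5632 0.1247] [0.5976 0.1811]
side z 0.03 160 [0.5648 0.1258] [0.6148 0.1822]
side z 0.04 82 [0.5798 0.126 ] [0.6102 0.1818]
side z 0.05 15 [0.5812 0.1256] [0.5971 0.1808]
```

```bash
python3 -m inch '[[[0,0,0],[0,0,0.02],0.3],[[0,0,0],[0,0,0.04],0.3],[[0,0,0],[0,0,0.05],0.3],[[0,0,0],[0,0,0.06],0.3],[[0,0,0],[0,0,0.06],0.3]]'
```

```text
time_s: 13.42
tcp_pos: [0.5974, 0.1481, -0.016]
tool_rot: [-0.347, -3.122, 0.0]
wrist_force: [-0.5, -1.2, -0.7]
gripper_width: 0.0411
grasp_force: 40.7
```

```bash
python3 -m inch '[[[0,0,0],[0,0,0.01],0.3],[[0,0,0],[0,0,0.02],0.3],[[0,0,0],[0,0,0.03],0.3],[[0,0,0],[0,0,0.03],0.3],[[0,0,0],[0,0,0.03],0.3]]'
```

```text
time_s: 14.05
tcp_pos: [0.5975, 0.1481, -0.0165]
tool_rot: [0.347, 3.122, -0.0]
wrist_force: [-3.1, -1.1, 9.0]
gripper_width: 0.0415
grasp_force: 42.0
```

Contact at 9 N, so the lamp is on the mat. Releasing, then rising.

```bash
python3 -m inch '[[[0,0,0],[0,0,0],0.55],[[0,0,0],[0,0,0],0.65],[[0,0,0],[0,0,0],0.8],[[0,0,0],[0,0,0],0.8],[[0,0,0],[0,0,0],0.8]]'
python3 -m inch '[[[0,0,0],[0,0,-0.2],0.8],[[0,0,0],[0,0,-0.7],0.8],[[0,0,0],[0,0,-1.5],0.8],[[0,0,0],[0,0,-2.4],0.8],[[0,0,0],[0,0,-3.3],0.8]]'
python3 rel.py .423 -.1615 .24
python3 - <<'E'
from h import *
for n in("side","top"):
    s=r.snapshot(n)
    P=pts(s,np.ones((400,640),bool)); P=P[(abs(P[:,0]-.597)<.06)&(abs(P[:,1]-.15)<.05)&(P[:,2]>.02)&(P[:,2]<.06)]
    print(n,len(P),cv2.minAreaRect(P[:,:2].astype(np.float32)),np.percentile(P[:,2],[2,50,98]))
    if n=="side": cv2.imwrite("pics/side3.png",cv2.resize(s["img"][120:370,220:470,::-1],(600,600),interpolation=cv2.INTER_CUBIC))
E
```

```text
time_s: 14.68
tcp_pos: [0.5974, 0.148, -0.0178]
tool_rot: [-0.347, -3.122, 0.0]
wrist_force: [0.4, -0.2, -0.1]
gripper_width: 0.0683
grasp_force: 0.0
time_s: 15.3
tcp_pos: [0.5972, 0.1481, 0.1829]
tool_rot: [0.347, 3.122, 0.0]
wrist_force: [0.3, 0.2, 0.3]
gripper_width: 0.0681
grasp_force: 0.0
tcp [0.597 0.148 0.183] x [-0.976  0.219 -0.001] y [0.219 0.976 0.   ] shift [ 1.7   -5.671 -0.954] w 0.0680635401622304 gf 0.0 wf [0.328 0.231 0.291]
side 466 ((0.5957757830619812, 0.14875662326812744), (0.04239802435040474, 0.05734248086810112), 77.98357391357422) [0.02108073 0.03094625 0.04157258]
top 139 ((0.596631646156311, 0.14921028912067413), (0.04134022071957588, 0.05741200968623161), 78.15544128417969) [0.02270809 0.02981933 0.04213433]
```

View pics/side3.png

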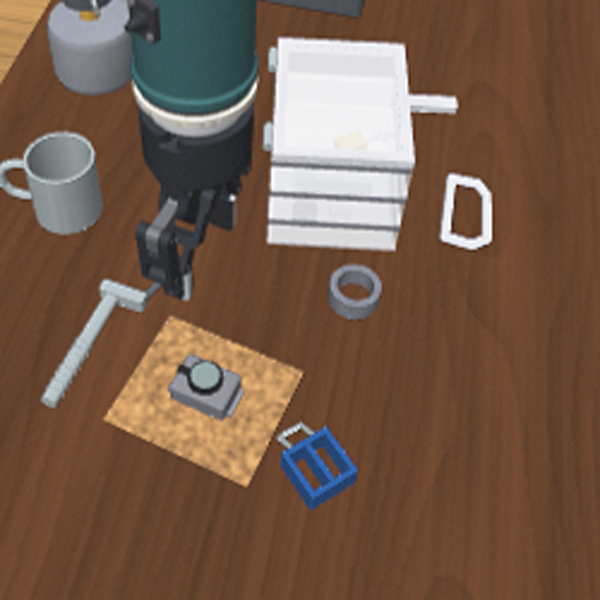

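The lamp lies lens up in the middle of the mat at crop (205,385). Both cameras give about (0.596, 0.149), and the lid is clear. Next, move toward the tab while turning to the stack's yaw.

```bash
python3 -m inch '[[[0,0,-0.3],[0.1,-0.4,-0.2],0.6],[[0,0,-0.8],[0.3,-1.0,-0.4],0.6],[[0,0,-1.3],[0.5,-1.7,-0.6],0.6],[[0,0,-1.9],[0.7,-2.4,-0.6],0.6],[[0,0,-2.4],[0.9,-3.1,-0.6],0.6]]'
python3 rel.py .423 -.1615 .22
python3 - <<'E'
from h import *
np.set_printoptions(precision=4,suppress=True)
for n in("side","top"):
    s=r.snapshot(n); P=pts(s,np.ones((400,640),bool))
    q=P[(P[:,2]>.13)&(P[:,2]<.151)&(P[:,0]>.37)&(P[:,0]<.62)&(P[:,1]>-.26)&(P[:,1]<-.03)]
    t=q[(q[:,0]<.428)&(q[:,1]<-.14)]
    print(n,len(q),cv2.minAreaRect(t[:,:2].astype(np.float32)),t.min(0),np.median(t,0))
    yaw=np.radians(8.9);u=np.array([np.cos(yaw),np.sin(yaw)]);w=np.array([-u[1],u[0]])
    a,b=t[:,:2]@u,t[:,:2]@w; tip=np.percentile(a,2); mid=(np.percentile(b,2)+np.percentile(b,98))/2
    print("grip",(tip+.018)*u+mid*w,"ctr tab w",np.ptp(b))
E
```

```text
time_s: 16.02
tcp_pos: [0.503, -0.0226, 0.2167]
tool_rot: [-0.183, 3.136, -0.001]
wrist_force: [0.2, -1.2, 0.1]
gripper_width: 0.0512
grasp_force: 0.0
tcp [ 0.503 -0.023  0.217] x [-0.993 -0.116 -0.001] y [-0.116  0.993 -0.   ] shift [ 1.593 -2.144 -0.055] w 0.051213774973235905 gf 0.0 wf [ 0.181 -1.213  0.119]
side 2659 ((0.4157509207725525, -0.1629646122455597), (0.026761531829833984, 0.01714364066720009), 11.683649063110352) [ 0.4016 -0.1716  0.1325] [ 0.4153 -0.1597  0.1427]
grip [ 0.4204 -0.1622] ctr tab w 0.017610530290681436
top 3466 ((0.4160354733467102, -0.1628693789243698), (0.02599497325718403, 0.01642053946852684), 9.41763687133789) [ 0.402  -0.1723  0.1348] [ 0.4159 -0.1625  0.1419]
grip [ 0.4212 -0.1622] ctr tab w 0.016420143976804663
```

```bash
python3 -m inch '[[[0,0,-0.1],[0.4,-0.5,0],0.6],[[0,0,-0.28],[0.8,-1.0,0],0.6],[[0,0,-0.28],[1.2,-1.6,0],0.6],[[0,0,-0.28],[1.5,-2.0,0],0.6],[[0,0,-0.28],[1.62,-2.15,0],0.6]]'
python3 rel.py .4215 -.162 .093
```

```text
time_s: 16.75
tcp_pos: [0.4216, -0.1614, 0.2165]
tool_rot: [-0.237, 3.132, -0.0]
wrist_force: [0.7, 0.0, -0.4]
gripper_width: 0.0513
grasp_force: 0.0
tcp [ 0.422 -0.161  0.216] x [-0.989 -0.15  -0.   ] y [-0.15   0.989 -0.   ] shift [ 0.004 -0.01   2.058] w 0.051343079233687944 gf 0.0 wf [ 0.712  0.04  -0.421]
```

```bash
python3 -m inch '[[[0,0,0],[0,-0.01,0.3],0.6],[[0,0,0],[0,-0.01,0.8],0.6],[[0,0,0],[0,-0.01,1.3],0.6],[[0,0,0],[0,-0.01,1.75],0.6],[[0,0,0],[0,-0.01,2.04],0.6]]'
python3 -m inch '[[[0,0,0],[0,0,0],0.4],[[0,0,0],[0,0,0],0.2],[[0,0,0],[0,0,0],0.1],[[0,0,0],[0,0,0],0.05],[[0,0,0],[0,0,0],0.05]]' 40; python3 rel.py .4215 -.162 .093
python3 - <<'E'
from h import *
s=r.snapshot("side"); cv2.imwrite("pics/side4.png",cv2.resize(s["img"][90:240,300:450,::-1],(600,600),interpolation=cv2.INTER_CUBIC))
E
```

```text
time_s: 17.38
tcp_pos: [0.4221, -0.1602, 0.0927]
tool_rot: [0.24, -3.132, -0.002]
wrist_force: [0.5, -0.0, -0.4]
gripper_width: 0.0512
grasp_force: 0.0
time_s: 18.0
tcp_pos: [0.4232, -0.163, 0.0951]
tool_rot: [-0.241, 3.131, -0.006]
wrist_force: [-1.3, -5.8, -1.5]
gripper_width: 0.0154
grasp_force: 40.5
tcp [ 0.423 -0.163  0.095] x [-0.988 -0.153 -0.001] y [-0.153  0.988 -0.004] shift [0.025 0.021 0.036] w 0.015416584237029027 gf 40.51677882671356 wf [-1.289 -5.83  -1.508]
```

View pics/side4.png

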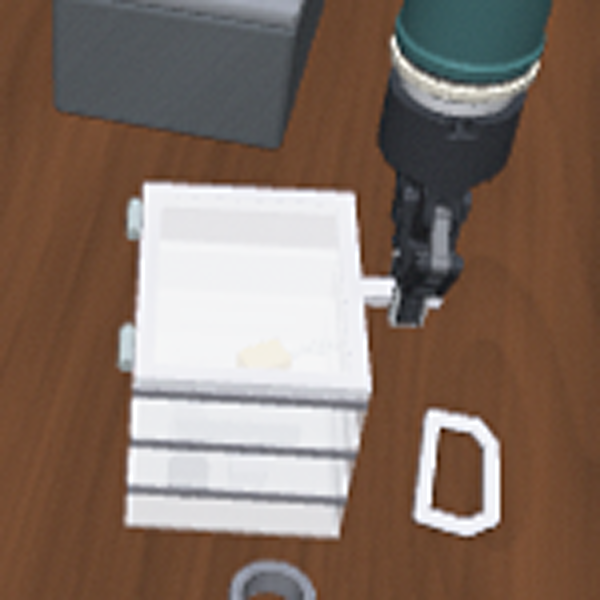

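The pads hold the tab at crop (405,295), with 40 N and a 15 mm opening, and the carabiner is clear below. Raising along the arc, first to 25°.

```bash
python3 -m inch '[[[0,0,0],[-0.02,0,-0.25],0.05],[[0,0,0],[-0.05,0,-0.5],0.05],[[0,0,0],[-0.11,0,-0.74],0.05],[[0,0,0],[-0.19,0,-0.98],0.05],[[0,0,0],[-0.29,0,-1.21],0.05]]'
cat > lid.py <<'E'
from h import *
np.set_printoptions(precision=4,suppress=True)
yaw=np.radians(8.9);u=np.array([np.cos(yaw),np.sin(yaw)]);w=np.array([-u[1],u[0]]); H=np.array([.4215,-.162])+.172*u
o=r.get_obs();g=o["tcp_pos"]+[0,0,.045]; d=(g[:2]-H)
print("grip rel hinge",d@u,d@w,g[2]-.135,"ang",np.degrees(np.arctan2(g[2]-.135,-d@u)),"wf",o["wrist_force"],o["gripper_width"],o["grasp_force"])
for n in("side","top"):
    s=r.snapshot(n)
    ds=r.regions_of(s,"lid")
    P=pts(s,ds[0]["mask"]) if ds else pts(s,np.zeros((400,640),bool))
    l=np.c_[(P[:,:2]-H)@u,(P[:,:2]-H)@w,P[:,2]-.135]
    rad=np.hypot(l[:,0],l[:,2]); k=(rad>.05)&(rad<.147)&(l[:,0]<.02)&(abs(l[:,1])<.092)&(l[:,2]>.015)
    a=np.degrees(np.arctan2(l[k,2],-l[k,0])); print(n,ds[0]["p"] if ds else None,k.sum(),np.percentile(a,[5,25,50,75,95]) if k.sum() else "")
E
python3 lid.py
```

```text
time_s: 18.68
tcp_pos: [0.442, -0.1601, 0.1685]
tool_rot: [-0.24, 3.127, -0.006]
wrist_force: [8.0, -3.6, -7.1]
gripper_width: 0.0149
grasp_force: 39.9
grip rel hinge -0.15144856458603176 -0.001309936598862404 0.07849724348881865 ang 27.398140430541257 wf [ 8.0178 -3.569  -7.1424] 0.014892771987948897 39.920048117637634
side 0.57 1883 [28.3176 29.2218 29.9938 31.4418 33.8065]
top 0.73 2825 [27.9881 29.1421 30.1412 31.5788 34.0392]
```

```bash
python3 -m inch '[[[0,0,0],[-0.12,0,-0.2],0.05],[[0,0,0],[-0.26,0,-0.4],0.05],[[0,0,0],[-0.41,0,-0.6],0.05],[[0,0,0],[-0.58,0,-0.77],0.05],[[0,0,0],[-0.72,0,-0.9],0.05]]'
python3 lid.py
```

```text
time_s: 19.5
tcp_pos: [0.4826, -0.1536, 0.2207]
tool_rot: [-0.24, 3.132, -0.005]
wrist_force: [3.8, -6.6, -7.8]
gripper_width: 0.0151
grasp_force: 40.9
grip rel hinge -0.11033875831613521 -0.0012041041532926437 0.1306905665815558 ang 49.82643884362896 wf [ 3.7821 -6.645  -7.8308] 0.01507514660053542 40.940242409706116
side 0.59 1552 [49.1676 50.9188 51.6434 52.9184 55.0615]
top 0.67 1543 [50.3425 51.471  52.4805 53.8161 55.9796]
```

```bash
python3 -m inch '[[[0,0,0],[-0.11,0,-0.1],0.05],[[0,0,0],[-0.24,0,-0.19],0.05],[[0,0,0],[-0.36,0,-0.27],0.05],[[0,0,0],[-0.45,0,-0.33],0.05],[[0,0,0],[-0.49,0,-0.35],0.05]]'
python3 -m inch '[[[0,0,0],[0,0,0],0.05],[[0,0,0],[0,0,0],0.05],[[0,0,0],[0,0,0],0.05],[[0,0,0],[0,0,0],0.05],[[0,0,0],[0,0,0],0.05]]'
python3 lid.py; python3 - <<'E'
from h import *
yaw=np.radians(8.9);u=np.array([np.cos(yaw),np.sin(yaw)]);w=np.array([-u[1],u[0]]); H=np.array([.4215,-.162])+.172*u
s=r.snapshot("side"); cv2.imwrite("pics/side5.png",cv2.resize(s["img"][60:360,200:500,::-1],(600,600),interpolation=cv2.INTER_CUBIC))
for n in("side","top"):
    s=r.snapshot(n); P=pts(s,r.regions_of(s,"lid")[0]["mask"]); l=np.c_[(P[:,:2]-H)@u,(P[:,:2]-H)@w,P[:,2]-.135]
    k=(l[:,2]>.03)&(l[:,2]<.125)&(l[:,0]<0)&(abs(l[:,1])<.095); q=l[k][:,[0,2]].astype(np.float32)
    v=cv2.fitLine(q,cv2.DIST_HUBER,0,.01,.01).ravel(); print(n,k.sum(),"slope",np.degrees(np.arctan2(abs(v[1]),abs(v[0]))),"pt",v[2:])
E
```

```text
time_s: 20.32
tcp_pos: [0.5108, -0.1492, 0.2408]
tool_rot: [0.24, -3.131, 0.004]
wrist_force: [1.6, -7.4, -7.8]
gripper_width: 0.0148
grasp_force: 42.6
time_s: 20.95
tcp_pos: [0.5107, -0.1492, 0.2407]
tool_rot: [0.24, -3.132, 0.004]
wrist_force: [3.0, -7.3, -6.6]
gripper_width: 0.0151
grasp_force: 42.5
grip rel hinge -0.08192273036450867 -0.0011484695319990393 0.15072056789667826 ang 61.47412927565652 wf [ 3.0248 -7.318  -6.6153] 0.01505810174098579 42.50271141529083
side 0.92 1284 [60.0409 62.1204 62.8249 64.0692 66.0763]
top 0.76 751 [60.9236 62.2914 63.1892 64.4356 66.5999]
side 1486 slope 59.082607 pt [-0.04069892  0.08113299]
top 947 slope 58.915207 pt [-0.04495807  0.08825891]
```

View pics/side5.png

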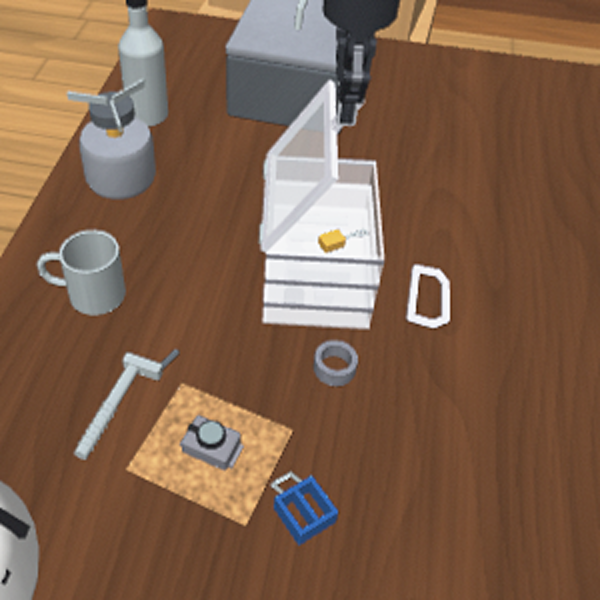

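The lid is held at about 59° in both views, and the TCP stays still. The nut is exposed at crop (332,240), the lamp is lens up on the mat at (212,435), and the other gear is where it was. Handing in.

```bash
python3 -c "
from bench import r
print(r.close_job())"
```

```text
the job is handed in; nothing more can be done
None
```

I set the headlamp lens up on the cork mat and let go, raised the lid, and handed in with the gripper holding it still at about 59° (no verdict came back). The first grasp missed because the fingertips sit about 25 mm higher than the reported TCP, but the lamp stayed put and the second grasp held.

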